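# Open the casting mould's gate and hold it wide

### The job

Open the plaster mould so that the cast can be taken out: first squeeze the red catch beside the gate fully together (it stays released), then squeeze the yellow grip on the gate and swing the gate out past its detent. Finish while still holding the gate wide open with the gripper, at least 75 degrees open, because it springs back if let go; do not touch the fresh white cast, and leave the jar, bowl and brush where they are.

Things in the scene. Friction and masses are not known exactly. Their poses are not given: they have to be found in the camera images.
- mould: Grey open-topped steel casting mould fixed to the bench, 240 x 222 mm, walls 110 mm high, a white plaster cast inside (its top 18 mm below the walls). Origin: centre of its underside, on the bench. Own +y points out through the gate, own x runs along the closed gate, z up. Outside the gate a 10 mm thick steel apron reaches y = +300 mm.
- cast: The fresh white stepped plaster plinth standing in the mould; same origin and axes as the mould; not to be touched.
- gate (a joint): Angle of the green gate (190 x 12 mm, top at 110 mm), rad: 0 shut, 1.6 stop. Swings out over the apron, clockwise from above, about a vertical hinge at its +x end. Sprung shut (1 to 3 N there). From 0.4 to 0.68 its bottom edge rides over a sprung brass dome, the detent (5 to 10 N at the grip); let go beyond, it swings back to 0.68. Locked while the red or the yellow bolt is out.
- gate_hinge (a point): Point on the gate's vertical hinge line, 145 mm above the bench; its axes turn with the gate: -x points from the hinge along the gate to its free end (closed: the same axes as the mould's).
- grip_mid (a point): Middle (when squeezed) of the grip on the gate's top edge, 145 mm above the bench, 114 mm from the hinge; axes as gate_hinge. Two uprights 14 mm thick in x, 24 mm wide in y, 110 to 165 mm above the bench: dark fixed post, outer face at x = +17 mm from here; yellow sprung tab, outer face at x = -29 mm when out, -17 mm squeezed.
- grip_tab (a joint): How far the yellow tab is squeezed to its post, m: 0 out, 0.012 fully. Springs back (4 to 8.5 N). From 0.007 its bolt is free of the keeper; once the gate has left the keeper it swings without squeezing.
- red_mid (a point): Middle (when squeezed) of the red catch beside the gate's free end, 145 mm above the bench, fixed to the mould, axes as the mould. Two uprights, sizes as at grip_mid: dark fixed post, outer face at x = -17 mm from here; red sliding tab, outer face at x = +29 mm when out, +17 mm squeezed.
- red_catch (a joint): How far the red tab is squeezed towards its post, m: 0 locked, 0.012 fully squeezed. It slides stiffly (5 N) and stays where it is left. From 0.008 its bolt is clear of the gate.
- jar_mid (a point): Bystander: small glass jar with a yellow cap, 56 mm across, 85 mm high, standing on the bench; this point is half-way up.
- bowl_mid (a point): Bystander: white ceramic bowl, 110 mm across, 55 mm high, on the bench; this point is half-way up.
- brush_grip (a point): Bystander: a brush lying on the bench; this point is on its handle.

How it is judged:
By the outcome, as a careful person would: the job done as asked, in the order asked, and still so for the second after the job is handed in, while the arm keeps its last pose, push and grip.
It also fails if it takes over 48 s, if anything falls off the work surface, if the arm or the gripper's body presses on something with over 40 N, if the wrist force passes 120 N, or if a joint passes its speed limit or range.

### The arm

A 7-joint arm with a two-finger parallel gripper is mounted at the origin on the work surface. World frame = base frame: x ahead of the robot, y to its left, z up, the work surface at z = 0. Lengths are in m, angles in degrees, forces in N, time in s.
With the tool pointing down it reaches from about 0.4 to 0.875 m from the base axis. Payload 6.5 kg.
Tool frame: the origin (TCP) lies at the very end of the fingers, on their centre line; the grasp point (between the pads) lies 19 mm behind it; z points along the fingers, y is the direction in which the jaws open and shut (so a half turn about z gives the same grasp; the last joint's range is limited). The gripper opens to 85 mm and grips with 20 to 120 N. Pads are 22 mm wide; open, the fingers measure 114 mm over their backs; the gripper's body (76 mm by 85 mm) begins 54 mm behind the grasp point. The pads swing forward as they close: fully open they stand 13 mm farther back than shut.
Start: joints at [63.014, 30.733, -0.252, 88.115, 0.149, 61.152, -4.079], TCP at [0.256, -0.597, 0.231] pointing down, gripper open.
Joint ranges: [-154.64, 154.64], [-21.42, 123.67], [-72.66, 72.17], [13.99, 137.28], [-74.86, 254.86], [10.95, 109.41], [-158.01, 158.01]. Speed limits (degrees/s): [136.94, 136.94, 180, 180, 180, 180, 180].

### API

Orientations are given as [roll, pitch, yaw] about the fixed x, y, z axes, in that order (R = Rz(yaw) Ry(pitch) Rx(roll)).
In Python, from cell import manip gives the robot as it stands.
- The arm moves only by the shell command python3 -m inch 'ROWS' [FORCE]. ROWS is JSON, a list of rows, each an object of numbers: "jaw": the opening, from 0 (shut) to 1 (fully open); "tx", "ty", "tz": the shift along the world's x, y, z in m; "rx", "ry", "rz": the turn, a rotation vector about the world's x, y, z in rad. A call has 1 to 8 rows; each row is the pose to reach, as a shift and turn from the pose measured when the call began; what a row does not reach only later rows make up. A row lasts 1/12 s, in which the tool goes at most 41.7 mm and 7.16 degrees, less where a joint would pass 70% of its speed; a pose out of reach is approached as far as the arm can. A call with a gripper value outside its range is refused whole. The fingers move at their own pace and stop on an object; FORCE is the grip in N (left out, the last holds). Time passes only in rows, so rows that repeat a pose let the fingers close. It gives the time, the measured TCP pose, the force and the opening at its end, in the units of the state.
- manip.get_obs(): the state, without advancing time (a new reading comes with each control period).
- manip.get_image(name): name is "scene" or "top" or "wrist"; returns a dict with "img" (420x560x3 uint8, red, green, blue), "range_z" (420x560 float32, m along the optical axis (not along the pixel's ray), 0 where there is no reading), "K" (3x3 intrinsics, pixels), "extrinsics" (4x4, takes a point from world to camera coordinates). Camera axes: x right, y down, z forward; pixel columns grow to the right and rows downward; lengths in m; the calibration is good to about 2 mm. The wrist camera is an equidistant fisheye: a pixel r from the principal point sees the ray r / f radians off the axis. A picture is of the moment at which its call begins.
- manip.finish_job(): hands the job in, once; it reports no verdict.
The state is a dict: "clock": time; "joints": joint angles; "qd": joint speeds; "joint_torque": joint torques, N m; "ee_pos": TCP position; "ee_rot": TCP orientation; "force": force on the tool from outside, world axes, zero at the start; "torque": the same for the moment, N m; "opening": finger opening in m.
Only numpy, scipy, OpenCV 4.12 (cv2) and the standard library are available. Lean on these libraries where they do the work, as an engineer would, in place of code of your own. Each camera call takes 0.05 s, during which the arm holds its last target.

## Working session

There is one attempt and no reset: what is moved stays moved. The work goes in short steps, Python scripts to look and compute and a shell command to move; the robot and the scene stay as the last step left them, time stands still between calls to the robot, and variables do not carry over. Pictures are saved under pics/ and viewed, and the job is handed in when it is done.

```bash
mkdir -p pics; ls
python3 - <<'E'
from cell import manip
import cv2
o=manip.get_obs(); print(o)
for n in("scene","top"):
    d=manip.get_image(n); cv2.imwrite(f"pics/{n}0.png",d["img"][:,:,::-1]); print(n,d["K"].tolist(),d["extrinsics"].round(4).tolist())
E
```

```text
pics
{'clock': 0.0, 'joints': array([63.01336587, 30.77764714, -0.25783002, 88.16999233,  0.14972872,
       61.15275083, -4.07955662]), 'qd': array([ 0.11669303, -0.01882057, -0.00236853, -0.03533264,  0.02345951,
        0.04814327, -0.07660669]), 'joint_torque': array([ 3.28857886e-04, -5.83424950e+01,  1.04883201e+00, -2.59101981e+01,
        1.23700136e-02,  9.65657411e-03,  3.69887161e-07]), 'ee_pos': array([ 0.25576152, -0.59687935,  0.23041563]), 'ee_rot': array([-1.79900137e+02,  6.20918975e-03,  2.32010708e+01]), 'force': array([-0.52187425, -1.03687916, -0.21875434]), 'torque': array([-0.04082306,  0.03602149, -0.02040173]), 'opening': 0.08554977709061568}
scene [[525.3123682814673, 0.0, 277.18067580744605], [0.0, 525.3123682814673, 213.69910046712263], [0.0, 0.0, 1.0]] [[-0.7493, 0.6618, -0.0248, 0.4296], [0.3623, 0.3783, -0.8518, -0.0562], [-0.5544, -0.6472, -0.5232, 1.969], [0.0, 0.0, 0.0, 1.0]]
top [[513.2762936287494, 0.0, 267.3851634767242], [0.0, 513.2762936287494, 211.3742149438631], [0.0, 0.0, 1.0]] [[0.0291, -0.9995, 0.009, -0.1005], [-0.9921, -0.0299, -0.122, 0.5371], [0.1222, -0.0054, -0.9925, 1.7315], [0.0, 0.0, 0.0, 1.0]]
```

View pics/scene0.png

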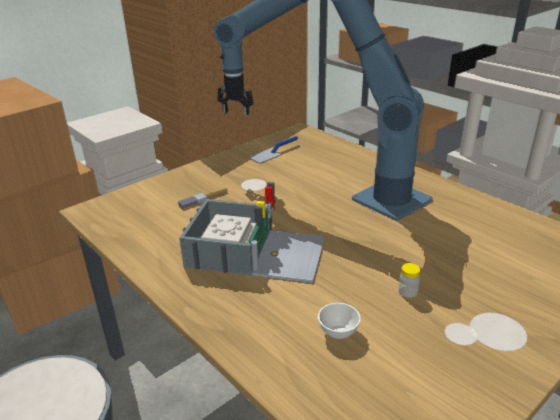

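View pics/top0.png

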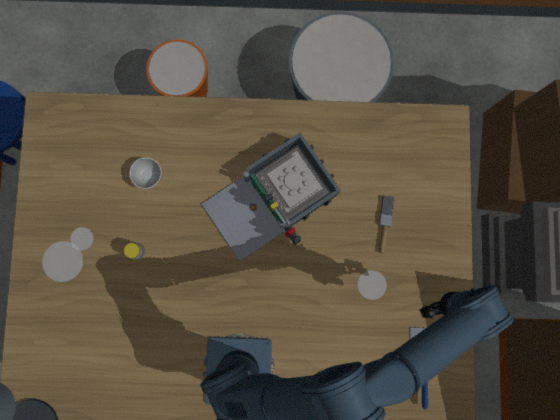

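```bash
cat > h.py <<'E'
import numpy as np, cv2
from cell import manip
def world(d):
    z=d["range_z"];K=d["K"];E=d["extrinsics"]
    v,u=np.mgrid[:z.shape[0],:z.shape[1]]
    pc=np.stack([(u-K[0,2])/K[0,0]*z,(v-K[1,2])/K[1,1]*z,z],-1)
    return (pc-E[:3,3])@E[:3,:3]
def proj(d,p):
    E=d["extrinsics"];c=E[:3,:3]@np.array(p)+E[:3,3];q=d["K"]@c;return q[:2]/q[2]
E
python3 - <<'E'
from h import *
for n,(r0,r1,c0,c1) in dict(top=(120,270,190,350),scene=(170,290,170,340)).items():
    d=manip.get_image(n); im=d["img"]; w=world(d)
    cv2.imwrite(f"pics/{n}1.png",cv2.resize(im[r0:r1,c0:c1,::-1],None,fx=4.5 if n=="scene" else 4,fy=4.5 if n=="scene" else 4,interpolation=cv2.INTER_CUBIC))
    h=cv2.cvtColor(im,cv2.COLOR_RGB2HSV); H,S,V=[h[...,i].astype(int) for i in range(3)]
    m0=np.zeros(H.shape,bool); m0[r0:r1,c0:c1]=1
    for nm,m in dict(red=((H<6)|(H>174))&(S>170)&(V>70),yel=(H>24)&(H<34)&(S>170)&(V>90),green=(H>55)&(H<90)&(S>90)).items():
        m=m&m0&(d["range_z"]>0); p=w[m]; ok=p[:,2]>.05; p=p[ok]
        vv,uu=np.nonzero(m)
        print(n,nm,len(p),[uu.min(),uu.max(),vv.min(),vv.max()] if len(uu) else 0, p.min(0).round(4),np.median(p,0).round(4),p.max(0).round(4))
    # wall tops
    m=m0&(abs(w[...,2]-.110)<.006); p=w[m][:,:2]
    r=cv2.minAreaRect(p.astype(np.float32)); print("walltop",r,cv2.boxPoints(r).round(4).tolist())
    m=m0&(abs(w[...,2]-.010)<.004)&(S<80)
    lab=cv2.connectedComponentsWithStats(m.astype(np.uint8)); i=1+np.argmax(lab[2][1:,4]); p=w[lab[1]==i][:,:2]
    r=cv2.minAreaRect(p.astype(np.float32)); print("apron",r,cv2.boxPoints(r).round(4).tolist())
    print(np.median(w[300:330,100:150,2]) if n=="top" else "")
E
```

```text
top red 38 [np.int64(286), np.int64(295), np.int64(228), np.int64(235)] [ 0.4535 -0.1729  0.111 ] [ 0.4634 -0.1588  0.1623] [ 0.4734 -0.1471  0.1692]
top yel 23 [np.int64(271), np.int64(276), np.int64(203), np.int64(208)] [ 0.5354 -0.1107  0.1584] [ 0.544  -0.1015  0.165 ] [ 0.5514 -0.0947  0.1729]
top green 199 [np.int64(250), np.int64(280), np.int64(173), np.int64(220)] [ 0.5054 -0.127   0.0596] [ 0.605  -0.0575  0.1012] [ 0.6575 -0.0226  0.1211]
walltop ((0.6179348826408386, -0.17983059585094452), (0.3078019320964813, 0.24603328108787537), 36.51227951049805) [[0.42100000381469727, -0.17249999940395355], [0.5673999786376953, -0.3702999949455261], [0.8148000240325928, -0.18709999322891235], [0.66839998960495, 0.010599999688565731]]
apron ((0.5213357210159302, 0.0031546801328659058), (0.24382974207401276, 0.18730191886425018), 35.73615264892578) [[0.3677000105381012, 0.00800000037997961], [0.4771000146865845, -0.14409999549388885], [0.675000011920929, -0.0017000000225380063], [0.5655999779701233, 0.15039999783039093]]
-0.0016414664298600168
scene red 125 [np.int64(265), np.int64(274)
[... 289 characters left out ...]
49), np.int64(268), np.int64(216), np.int64(251)] [ 0.5106 -0.1202  0.0501] [ 0.5885 -0.067   0.0901] [ 0.6627 -0.0209  0.1151]
walltop ((0.6206192374229431, -0.17524006962776184), (0.313040167093277, 0.24824108183383942), 36.27986145019531) [[0.42100000381469727, -0.16779999434947968], [0.5679000020027161, -0.367900013923645], [0.8202000260353088, -0.1826999932527542], [0.67330002784729, 0.017400000244379044]]
apron ((0.5735647082328796, -0.06755796074867249), (0.2616652846336365, 0.3643651008605957), 35.75650405883789) [[0.36090001463890076, 0.003800000064074993], [0.5738000273704529, -0.29190000891685486], [0.7861999869346619, -0.1388999968767166], [0.5733000040054321, 0.156700000166893]]
```

View pics/top1.png

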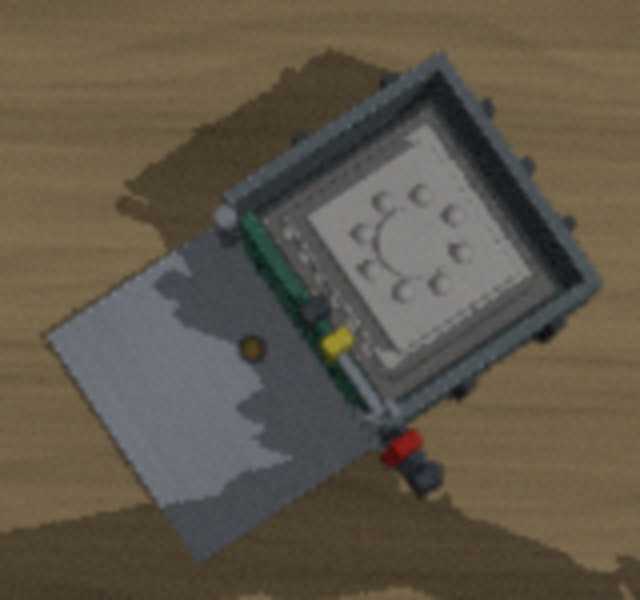

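View pics/scene1.png

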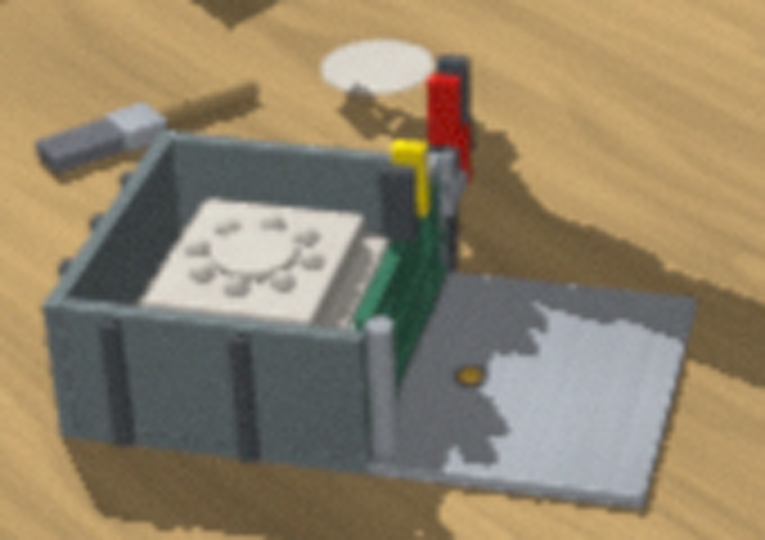

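Red catch is at top-view pixel (291,232) and the yellow tab at (274,206). The mould yaw is about 35.8°, with the gate facing the robot's left. I'm moving above the red catch for a close wrist view.

```bash
python3 -m inch '[{"jaw":1,"tx":0.03,"ty":0.03,"tz":0.03,"rz":0.11},{"jaw":1,"tx":0.05,"ty":0.06,"tz":0.05,"rz":0.22},{"jaw":1,"tx":0.06,"ty":0.09,"tz":0.06,"rz":0.34},{"jaw":1,"tx":0.07,"ty":0.12,"tz":0.06,"rz":0.46},{"jaw":1,"tx":0.08,"ty":0.15,"tz":0.06,"rz":0.58},{"jaw":1,"tx":0.09,"ty":0.18,"tz":0.06,"rz":0.7},{"jaw":1,"tx":0.10,"ty":0.21,"tz":0.06,"rz":0.82},{"jaw":1,"tx":0.11,"ty":0.24,"tz":0.06,"rz":0.94}]'
```

```text
invalid input at $[0]: expected keys jaw, tx, ty, tz, rx, ry, rz
```

```bash
python3 -m inch '[{"jaw":1,"tx":0.03,"ty":0.03,"tz":0.03,"rx":0,"ry":0,"rz":0.11},{"jaw":1,"tx":0.05,"ty":0.06,"tz":0.05,"rx":0,"ry":0,"rz":0.22},{"jaw":1,"tx":0.06,"ty":0.09,"tz":0.06,"rx":0,"ry":0,"rz":0.34},{"jaw":1,"tx":0.07,"ty":0.12,"tz":0.06,"rx":0,"ry":0,"rz":0.46},{"jaw":1,"tx":0.08,"ty":0.15,"tz":0.06,"rx":0,"ry":0,"rz":0.58},{"jaw":1,"tx":0.09,"ty":0.18,"tz":0.06,"rx":0,"ry":0,"rz":0.7},{"jaw":1,"tx":0.10,"ty":0.21,"tz":0.06,"rx":0,"ry":0,"rz":0.82},{"jaw":1,"tx":0.11,"ty":0.24,"tz":0.06,"rx":0,"ry":0,"rz":0.94}]'
```

```text
clock: 0.87
ee_pos: [0.366, -0.3556, 0.2907]
ee_rot: [-179.9, 0.0, 77.4]
force: [1.1, 0.2, -0.2]
opening: 0.0851
```

```bash
python3 -m inch '[{"jaw":1,"tx":0.01,"ty":0.024,"tz":0,"rx":0,"ry":0,"rz":0.12},{"jaw":1,"tx":0.02,"ty":0.048,"tz":0,"rx":0,"ry":0,"rz":0.24},{"jaw":1,"tx":0.03,"ty":0.072,"tz":0,"rx":0,"ry":0,"rz":0.36},{"jaw":1,"tx":0.04,"ty":0.096,"tz":0,"rx":0,"ry":0,"rz":0.48},{"jaw":1,"tx":0.05,"ty":0.12,"tz":0,"rx":0,"ry":0,"rz":0.6},{"jaw":1,"tx":0.06,"ty":0.145,"tz":0,"rx":0,"ry":0,"rz":0.72},{"jaw":1,"tx":0.07,"ty":0.165,"tz":0,"rx":0,"ry":0,"rz":0.845},{"jaw":1,"tx":0.08,"ty":0.184,"tz":0,"rx":0,"ry":0,"rz":0.845}]'
python3 - <<'E'
from h import *
print(manip.get_obs()["ee_pos"])
d=manip.get_image("wrist");np.savez("w1.npz",**d)
cv2.imwrite("pics/w1.png",d["img"][:,:,::-1]);print(d["K"],d["extrinsics"].round(4))
E
```

```text
clock: 1.53
ee_pos: [0.4462, -0.1701, 0.2908]
ee_rot: [-179.9, 0.0, 126.2]
force: [0.1, -0.8, 0.5]
opening: 0.0852
[ 0.44618143 -0.17013485  0.29079292]
[[325.1922621    0.         279.41872877]
 [  0.         325.1922621  207.0740997 ]
 [  0.           0.           1.        ]] [[ 8.072e-01  5.903e-01 -8.000e-04 -2.587e-01]
 [ 5.590e-01 -7.641e-01  3.220e-01 -4.395e-01]
 [ 1.894e-01 -2.604e-01 -9.468e-01  3.079e-01]
 [ 0.000e+00  0.000e+00  0.000e+00  1.000e+00]]
```

View pics/w1.png

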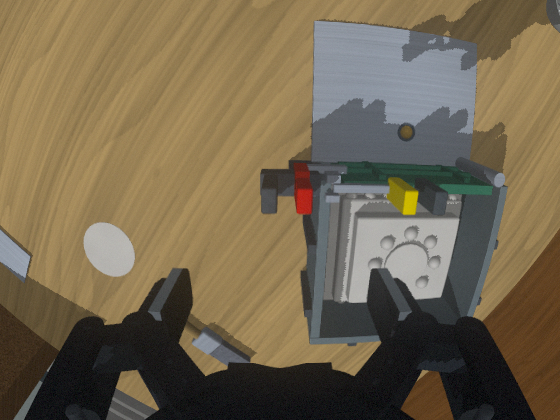

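The wrist view shows the red tab at (303,190) with its dark post at (268,191). The yellow tab is at (403,195) with its post at (433,197). Next I'll get metric positions from the depth image.

```bash
cat >> h.py <<'E'
def wworld(d):
    z=d["range_z"];K=d["K"];E=d["extrinsics"]
    v,u=np.mgrid[:z.shape[0],:z.shape[1]]
    a=(u-K[0,2])/K[0,0];b=(v-K[1,2])/K[1,1];r=np.hypot(a,b)+1e-9
    t=np.tan(r)/r
    pc=np.stack([a*t*z,b*t*z,z],-1)
    return (pc-E[:3,3])@E[:3,:3]
E
python3 - <<'E'
from h import *
d=np.load("w1.npz"); w=wworld(d); im=d["img"]
h=cv2.cvtColor(im,cv2.COLOR_RGB2HSV); H,S,V=[h[...,i].astype(int) for i in range(3)]
print("bench z",np.median(w[60:200,40:200,2]))
def rect(m,nm):
    p=w[m]; r=cv2.minAreaRect(p[:,:2].astype(np.float32)); print(nm,len(p),"med",np.median(p,0).round(4),"rect",np.round(r[0],4),np.round(r[1],4),round(r[2],1))
top=abs(w[...,2]-.165)<.005
n,l,s,c=cv2.connectedComponentsWithStats(top.astype(np.uint8))
for i in range(1,n):
    if s[i,4]>40: rect(l==i,("top",c[i].round(0)))
red=((H<6)|(H>174))&(S>150); yel=(H>22)&(H<34)&(S>170)&(V>90)
box=np.zeros_like(red);box[150:230,250:460]=1
rect(red&box&top,"red");rect(yel&box&top,"yel")
g=(H>55)&(H<95)&(S>80)&(abs(w[...,2]-.11)<.005)&box[:, :]|((H>55)&(H<95)&(S>80)&(abs(w[...,2]-.11)<.005)); rect(g,"gatetop")
# apron
a=(abs(w[...,2]-.010)<.004)&(S<90); 
n,l,s,c=cv2.connectedComponentsWithStats(a.astype(np.uint8)); i=1+np.argmax(s[1:,4]); rect(l==i,"apron")
a=(abs(w[...,2]-.110)<.004)
n,l,s,c=cv2.connectedComponentsWithStats(a.astype(np.uint8)); i=1+np.argmax(s[1:,4]); rect(l==i,"wall")
E
```

```text
bench z -0.0007078544901626244
('top', array([269., 200.])) 423 med [ 0.4385 -0.1772  0.1642] rect [ 0.4387 -0.1776] [0.0133 0.0235] 35.7
('top', array([304., 201.])) 427 med [ 0.4641 -0.1593  0.1642] rect [ 0.4646 -0.1597] [0.0134 0.0245] 37.6
('top', array([410., 202.])) 353 med [ 0.5433 -0.102   0.1641] rect [ 0.5442 -0.1024] [0.0144 0.0236] 36.8
('top', array([439., 202.])) 335 med [ 0.5691 -0.0834  0.1641] rect [ 0.5701 -0.0835] [0.0148 0.0238] 36.2
red 402 med [ 0.4637 -0.1589  0.1642] rect [ 0.4643 -0.1596] [0.0132 0.0239] 36.8
yel 349 med [ 0.5432 -0.1022  0.1641] rect [ 0.5442 -0.1023] [0.0142 0.0237] 38.1
gatetop 589 med [ 0.617  -0.0496  0.1093] rect [ 0.5783 -0.0776] [0.1878 0.0121] 35.7
apron 21466 med [ 0.5073 -0.0017  0.0095] rect [ 0.5085 -0.0057] [0.2695 0.1902] 35.6
wall 2357 med [ 0.5443 -0.2278  0.1091] rect [ 0.5742 -0.2055] [0.0953 0.2341] 38.5
```

```bash
python3 -m inch '[{"jaw":1,"tx":0.0005,"ty":-0.002,"tz":-0.02,"rx":0,"ry":0,"rz":-0.009},{"jaw":1,"tx":0.0005,"ty":-0.002,"tz":-0.045,"rx":0,"ry":0,"rz":-0.009},{"jaw":1,"tx":0.0005,"ty":-0.002,"tz":-0.07,"rx":0,"ry":0,"rz":-0.009},{"jaw":1,"tx":0.0005,"ty":-0.002,"tz":-0.095,"rx":0,"ry":0,"rz":-0.009},{"jaw":1,"tx":0.0005,"ty":-0.002,"tz":-0.12,"rx":0,"ry":0,"rz":-0.009},{"jaw":1,"tx":0.0005,"ty":-0.002,"tz":-0.145,"rx":0,"ry":0,"rz":-0.009},{"jaw":1,"tx":0.0005,"ty":-0.002,"tz":-0.164,"rx":0,"ry":0,"rz":-0.009},{"jaw":1,"tx":0.0005,"ty":-0.002,"tz":-0.164,"rx":0,"ry":0,"rz":-0.009}]' 40
```

```text
clock: 2.25
ee_pos: [0.4461, -0.1672, 0.1239]
ee_rot: [-179.9, -0.3, 125.7]
force: [-0.6, 0.6, 0.2]
opening: 0.0856
```

```bash
python3 -m inch '[{"jaw":1,"tx":0.0006,"ty":-0.0045,"tz":0.002,"rx":0,"ry":0,"rz":0},{"jaw":1,"tx":0.0006,"ty":-0.0045,"tz":0.002,"rx":0,"ry":0,"rz":0}]'
python3 - <<'E'
from h import *
d=manip.get_image("wrist");cv2.imwrite("pics/w2.png",d["img"][:,:,::-1]); o=manip.get_obs();print(o["ee_pos"],o["ee_rot"],o["force"])
E
```

```text
clock: 2.42
ee_pos: [0.447, -0.1728, 0.1267]
ee_rot: [-179.9, -0.3, 125.6]
force: [1.1, -0.3, 0.3]
opening: 0.0854
[ 0.44743705 -0.1726351   0.12702966] [-179.93380373   -0.23471442  125.61804715] [ 0.03253365 -0.1450802   0.03483081]
```

View pics/w2.png

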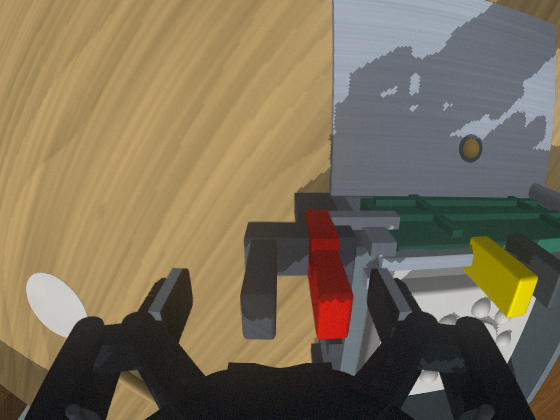

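The fingertips, at columns (180) and (390), straddle the dark post (260) and the red tab (330). Closing now.

```bash
python3 -m inch '[{"jaw":0.6,"tx":0,"ty":0,"tz":0,"rx":0,"ry":0,"rz":0},{"jaw":0.5,"tx":0,"ty":0,"tz":0,"rx":0,"ry":0,"rz":0},{"jaw":0.4,"tx":0,"ty":0,"tz":0,"rx":0,"ry":0,"rz":0},{"jaw":0.3,"tx":0,"ty":0,"tz":0,"rx":0,"ry":0,"rz":0},{"jaw":0.2,"tx":0,"ty":0,"tz":0,"rx":0,"ry":0,"rz":0},{"jaw":0.2,"tx":0,"ty":0,"tz":0,"rx":0,"ry":0,"rz":0},{"jaw":0.2,"tx":0,"ty":0,"tz":0,"rx":0,"ry":0,"rz":0},{"jaw":0.2,"tx":0,"ty":0,"tz":0,"rx":0,"ry":0,"rz":0}]' 40
```

```text
clock: 3.13
ee_pos: [0.4485, -0.1732, 0.1285]
ee_rot: [-180.0, -0.1, 125.6]
force: [-1.1, 0.4, 12.5]
opening: 0.0328
```

```bash
python3 -m inch '[{"jaw":0,"tx":0,"ty":0,"tz":0,"rx":0,"ry":0,"rz":0},{"jaw":0,"tx":0,"ty":0,"tz":0,"rx":0,"ry":0,"rz":0},{"jaw":0,"tx":0,"ty":0,"tz":0,"rx":0,"ry":0,"rz":0}]' 60
python3 - <<'E'
from h import *
d=manip.get_image("wrist");cv2.imwrite("pics/w3.png",d["img"][:,:,::-1]); o=manip.get_obs();print(o["ee_pos"],o["ee_rot"],o["force"])
E
```

```text
clock: 3.38
ee_pos: [0.4484, -0.1733, 0.1286]
ee_rot: [-180.0, -0.1, 125.6]
force: [1.0, 0.1, 0.9]
opening: 0.0322
[ 0.44834612 -0.1733257   0.12854729] [-1.79950744e+02 -1.04239625e-01  1.25566102e+02] [0.39621074 0.7222195  1.6991444 ]
```

View pics/w3.png

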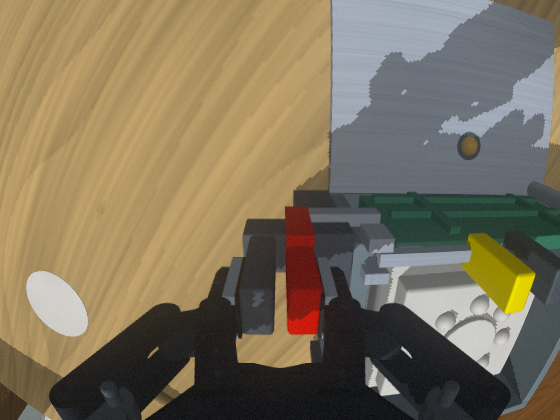

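The pads are on the post and the red tab, at columns 250 and 305, and the opening of about 33 mm means it is fully squeezed. Now release, lift and move above the yellow grip.

```bash
python3 -m inch '[{"jaw":0.5,"tx":0,"ty":0,"tz":0,"rx":0,"ry":0,"rz":0},{"jaw":1,"tx":0,"ty":0,"tz":0,"rx":0,"ry":0,"rz":0},{"jaw":1,"tx":0,"ty":0,"tz":0,"rx":0,"ry":0,"rz":0},{"jaw":1,"tx":0,"ty":0,"tz":0,"rx":0,"ry":0,"rz":0},{"jaw":1,"tx":0,"ty":0,"tz":0.02,"rx":0,"ry":0,"rz":0},{"jaw":1,"tx":0,"ty":0,"tz":0.05,"rx":0,"ry":0,"rz":0},{"jaw":1,"tx":0,"ty":0,"tz":0.08,"rx":0,"ry":0,"rz":0},{"jaw":1,"tx":0,"ty":0,"tz":0.09,"rx":0,"ry":0,"rz":0}]'
```

```text
clock: 4.1
ee_pos: [0.4503, -0.1737, 0.2222]
ee_rot: [179.9, 0.1, 125.6]
force: [0.5, -1.1, -0.1]
opening: 0.0857
```

```bash
python3 -m inch '[{"jaw":1,"tx":0.016,"ty":0.012,"tz":0,"rx":0,"ry":0,"rz":0},{"jaw":1,"tx":0.032,"ty":0.024,"tz":0,"rx":0,"ry":0,"rz":0},{"jaw":1,"tx":0.05,"ty":0.038,"tz":0,"rx":0,"ry":0,"rz":0},{"jaw":1,"tx":0.068,"ty":0.052,"tz":0,"rx":0,"ry":0,"rz":0},{"jaw":1,"tx":0.086,"ty":0.066,"tz":0,"rx":0,"ry":0,"rz":0},{"jaw":1,"tx":0.102,"ty":0.077,"tz":0,"rx":0,"ry":0,"rz":0},{"jaw":1,"tx":0.112,"ty":0.0845,"tz":0,"rx":0,"ry":0,"rz":0},{"jaw":1,"tx":0.112,"ty":0.0845,"tz":0,"rx":0,"ry":0,"rz":0}]'
python3 - <<'E'
from h import *
d=manip.get_image("wrist");np.savez("w4.npz",**d);cv2.imwrite("pics/w4.png",d["img"][:,:,::-1]); o=manip.get_obs();print(o["ee_pos"],o["ee_rot"],o["force"])
w=wworld(d); top=abs(w[...,2]-.165)<.006
n,l,s,c=cv2.connectedComponentsWithStats(top.astype(np.uint8))
for i in range(1,n):
    if s[i,4]>100: print(c[i].round(),s[i,4],np.round(cv2.minAreaRect(w[l==i][:,:2].astype(np.float32))[0],4))
E
```

```text
clock: 4.77
ee_pos: [0.5637, -0.0869, 0.2219]
ee_rot: [179.8, 0.1, 125.8]
force: [-0.6, 0.9, 0.5]
opening: 0.0853
[ 0.56238226 -0.08839771  0.22171095] [1.79904335e+02 1.01631977e-01 1.25683470e+02] [-1.34371515 -0.73950823 -0.31563592]
[ 81. 226.] 495 [ 0.4396 -0.177 ]
[101. 227.] 541 [ 0.4557 -0.1654]
[244. 229.] 708 [ 0.5445 -0.102 ]
[292. 229.] 696 [ 0.5709 -0.0832]
```

View pics/w4.png

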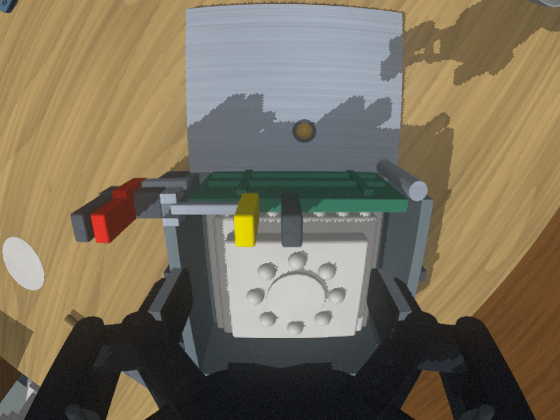

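The red tab and its post, at pixels (101,227) and (81,226), are now 20 mm apart centre to centre, so the catch is fully squeezed and has stayed there. The yellow tab is at (244,229) and its post at (292,229), on line with the tool. Descending.

```bash
python3 -m inch '[{"jaw":1,"tx":0,"ty":-0.001,"tz":-0.015,"rx":0,"ry":0,"rz":0},{"jaw":1,"tx":0,"ty":-0.001,"tz":-0.035,"rx":0,"ry":0,"rz":0},{"jaw":1,"tx":0,"ty":-0.001,"tz":-0.055,"rx":0,"ry":0,"rz":0},{"jaw":1,"tx":0,"ty":-0.001,"tz":-0.075,"rx":0,"ry":0,"rz":0},{"jaw":1,"tx":0,"ty":-0.001,"tz":-0.09,"rx":0,"ry":0,"rz":0},{"jaw":1,"tx":0,"ty":-0.001,"tz":-0.095,"rx":0,"ry":0,"rz":0},{"jaw":1,"tx":0,"ty":-0.001,"tz":-0.095,"rx":0,"ry":0,"rz":0},{"jaw":1,"tx":0,"ty":-0.001,"tz":-0.095,"rx":0,"ry":0,"rz":0}]' 60
```

```text
clock: 5.48
ee_pos: [0.5622, -0.0902, 0.1272]
ee_rot: [179.9, 0.1, 125.6]
force: [0.9, 0.6, 0.1]
opening: 0.0852
```

```bash
python3 -m inch '[{"jaw":0.6,"tx":0,"ty":0.001,"tz":0,"rx":0,"ry":0,"rz":0},{"jaw":0.5,"tx":0,"ty":0.001,"tz":0,"rx":0,"ry":0,"rz":0},{"jaw":0.4,"tx":0,"ty":0.001,"tz":0,"rx":0,"ry":0,"rz":0},{"jaw":0.3,"tx":0,"ty":0.001,"tz":0,"rx":0,"ry":0,"rz":0},{"jaw":0.2,"tx":0,"ty":0.001,"tz":0,"rx":0,"ry":0,"rz":0},{"jaw":0,"tx":0,"ty":0.001,"tz":0,"rx":0,"ry":0,"rz":0},{"jaw":0,"tx":0,"ty":0.001,"tz":0,"rx":0,"ry":0,"rz":0},{"jaw":0,"tx":0,"ty":0.001,"tz":0,"rx":0,"ry":0,"rz":0}]' 60
python3 - <<'E'
from h import *
d=manip.get_image("wrist");cv2.imwrite("pics/w5.png",d["img"][:,:,::-1]); o=manip.get_obs();print(o["ee_pos"],o["ee_rot"],o["force"],o["opening"])
E
```

```text
clock: 6.15
ee_pos: [0.5636, -0.0888, 0.1285]
ee_rot: [179.8, 0.2, 125.7]
force: [3.4, 1.8, 5.3]
opening: 0.0329
[ 0.56355865 -0.08876517  0.12849356] [179.80371938   0.22043627 125.67444072] [4.06157941 0.57570152 6.01102433] 0.032799998804680916
```

View pics/w5.png

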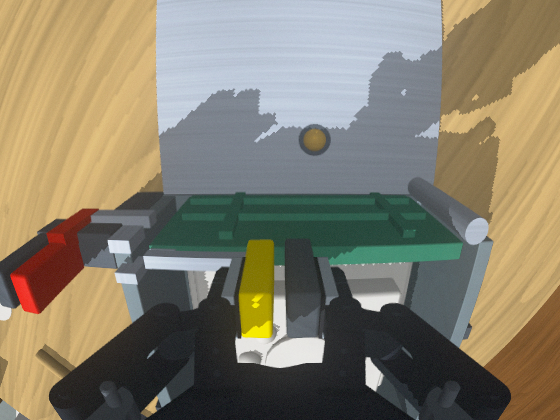

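The pads hold the yellow tab (258,285) against its post (302,285), and the 33 mm opening confirms it is fully squeezed. Computing the arc.

```bash
cat > arc.py <<'E'
from h import *
import sys
hz=np.array([.6551,-.0226])
o=manip.get_obs();p=o["ee_pos"];yaw=o["ee_rot"][2]
r=p[:2]-hz;ang=np.degrees(np.arctan2(r[1],r[0]))%360
print("t",round(float(o["clock"]),2),"pos",p.round(4),"yaw",yaw.round(1),"radius",np.hypot(*r).round(4),"theta by pos",round(215.7-ang,1),"by yaw",round(125.7-yaw,1),"F",o["force"].round(1),"open",o["opening"].round(4))
for t in map(float,sys.argv[1:]):
    a=np.radians(215.7-t); q=hz+.114*np.array([np.cos(a),np.sin(a)])
    print(t,"tx,ty",(q-p[:2]).round(4),"rz",round(np.radians(125.7-t-yaw),3))
E
python3 arc.py 2 4 6.5 9 11.5 14 17 20
```

```text
Traceback (most recent call last):
  File "arc.py", line 6, in <module>
    print("t",round(float(o["clock"]),2),"pos",p.round(4),"yaw",yaw.round(1),"radius",np.hypot(*r).round(4),"theta by pos",round(215.7-ang,1),"by yaw",round(125.7-yaw,1),"F",o["force"].round(1),"open",o["opening"].round(4))
                                                                                                                                                                                                         ^^^^^^^^^^^^^^^^^^
AttributeError: 'float' object has no attribute 'round'
```

```bash
sed -i 's/o\["opening"\].round(4)/round(o["opening"],4)/' arc.py; python3 arc.py 2 4 6.5 9 11.5 14 17 20
```

```text
t 6.2 pos [ 0.5636 -0.0888  0.1285] yaw 125.7 radius 0.1129 theta by pos -0.2 by yaw 0.0 F [4.1 0.6 6. ] open 0.0328
2.0 tx,ty [-0.0033  0.0029] rz -0.034
4.0 tx,ty [-0.0055  0.0063] rz -0.069
6.5 tx,ty [-0.008   0.0105] rz -0.113
9.0 tx,ty [-0.0103  0.0149] rz -0.157
11.5 tx,ty [-0.0124  0.0194] rz -0.2
14.0 tx,ty [-0.0144  0.024 ] rz -0.244
17.0 tx,ty [-0.0164  0.0296] rz -0.296
20.0 tx,ty [-0.0182  0.0353] rz -0.349
```

```bash
sed -i 's/+.114\*/+.1132*/' arc.py; python3 -m inch '[{"jaw":0,"tx":-0.0026,"ty":0.0033,"tz":0,"rx":0,"ry":0,"rz":-0.035},{"jaw":0,"tx":-0.0048,"ty":0.0067,"tz":0,"rx":0,"ry":0,"rz":-0.07},{"jaw":0,"tx":-0.0073,"ty":0.0109,"tz":0,"rx":0,"ry":0,"rz":-0.113},{"jaw":0,"tx":-0.0096,"ty":0.0153,"tz":0,"rx":0,"ry":0,"rz":-0.157},{"jaw":0,"tx":-0.0117,"ty":0.0197,"tz":0,"rx":0,"ry":0,"rz":-0.2},{"jaw":0,"tx":-0.0137,"ty":0.0243,"tz":0,"rx":0,"ry":0,"rz":-0.244}]'; python3 arc.py 14 16 18 20 22.5 25 27.5 30
python3 - <<'E'
from h import *
d=manip.get_image("wrist");cv2.imwrite("pics/w6.png",d["img"][:,:,::-1])
E
```

```text
clock: 6.7
ee_pos: [0.5505, -0.0643, 0.1286]
ee_rot: [179.7, 0.3, 111.6]
force: [6.5, -0.5, -3.8]
opening: 0.0325
t 6.7 pos [ 0.5505 -0.0643  0.1286] yaw 111.6 radius 0.1126 theta by pos 14.0 by yaw 14.1 F [ 6.5 -0.5 -3.8] open 0.0325
14.0 tx,ty [-0.0005 -0.0001] rz 0.002
16.0 tx,ty [-0.0019  0.0036] rz -0.033
18.0 tx,ty [-0.0032  0.0073] rz -0.068
20.0 tx,ty [-0.0043  0.0111] rz -0.103
22.5 tx,ty [-0.0056  0.0159] rz -0.146
25.0 tx,ty [-0.0066  0.0207] rz -0.19
27.5 tx,ty [-0.0074  0.0256] rz -0.234
30.0 tx,ty [-0.008   0.0305] rz -0.277
```

View pics/w6.png

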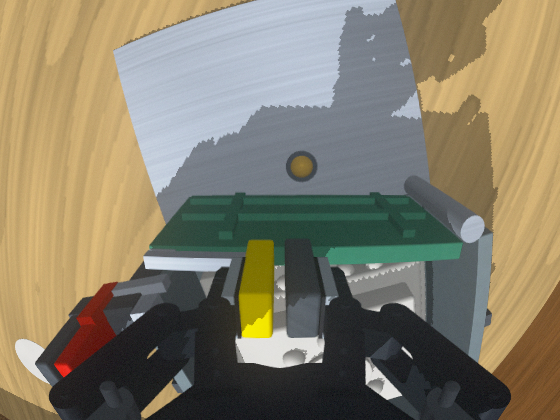

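The gate edge stays parallel to the jaws and clear of the keeper, so it is swinging. On through the detent.

```bash
python3 -m inch '[{"jaw":0,"tx":-0.0015,"ty":0.0037,"tz":0,"rx":0,"ry":0,"rz":-0.035},{"jaw":0,"tx":-0.0028,"ty":0.0074,"tz":0,"rx":0,"ry":0,"rz":-0.07},{"jaw":0,"tx":-0.004,"ty":0.0112,"tz":0,"rx":0,"ry":0,"rz":-0.105},{"jaw":0,"tx":-0.0052,"ty":0.016,"tz":0,"rx":0,"ry":0,"rz":-0.148},{"jaw":0,"tx":-0.0062,"ty":0.0208,"tz":0,"rx":0,"ry":0,"rz":-0.192},{"jaw":0,"tx":-0.007,"ty":0.0257,"tz":0,"rx":0,"ry":0,"rz":-0.236},{"jaw":0,"tx":-0.0076,"ty":0.0306,"tz":0,"rx":0,"ry":0,"rz":-0.279}]' 80; python3 arc.py 32 34 36 38 40 42 45 48
```

```text
clock: 7.33
ee_pos: [0.5433, -0.0336, 0.1287]
ee_rot: [179.7, 0.3, 95.4]
force: [8.3, -3.2, -3.0]
opening: 0.0325
t 7.33 pos [ 0.5433 -0.0336  0.1287] yaw 95.4 radius 0.1124 theta by pos 30.1 by yaw 30.3 F [ 8.3 -3.2 -3. ] open 0.0325
32.0 tx,ty [-0.0011  0.0037] rz -0.03
34.0 tx,ty [-0.0013  0.0076] rz -0.065
36.0 tx,ty [-0.0014  0.0116] rz -0.1
38.0 tx,ty [-0.0013  0.0155] rz -0.135
40.0 tx,ty [-0.001   0.0195] rz -0.169
42.0 tx,ty [-0.0007  0.0234] rz -0.204
45.0 tx,ty [0.0001 0.0293] rz -0.257
48.0 tx,ty [0.0012 0.0351] rz -0.309
```

```bash
python3 -m inch '[{"jaw":0,"tx":-0.0003,"ty":0.0038,"tz":0,"rx":0,"ry":0,"rz":-0.032},{"jaw":0,"tx":-0.0005,"ty":0.0077,"tz":0,"rx":0,"ry":0,"rz":-0.065},{"jaw":0,"tx":-0.0006,"ty":0.0117,"tz":0,"rx":0,"ry":0,"rz":-0.1},{"jaw":0,"tx":-0.0005,"ty":0.0156,"tz":0,"rx":0,"ry":0,"rz":-0.135},{"jaw":0,"tx":-0.0002,"ty":0.0195,"tz":0,"rx":0,"ry":0,"rz":-0.17},{"jaw":0,"tx":0.0001,"ty":0.0234,"tz":0,"rx":0,"ry":0,"rz":-0.204},{"jaw":0,"tx":0.0009,"ty":0.0292,"tz":0,"rx":0,"ry":0,"rz":-0.257},{"jaw":0,"tx":0.002,"ty":0.035,"tz":0,"rx":0,"ry":0,"rz":-0.309}]' 80; sed -i 's/+.1132\*/+.1123*/' arc.py; python3 arc.py 50 52.5 55 57.5 60 62.5 65 67.5
python3 - <<'E'
from h import *
d=manip.get_image("wrist");cv2.imwrite("pics/w7.png",d["img"][:,:,::-1])
E
```

```text
clock: 8.0
ee_pos: [0.5455, 0.0016, 0.1286]
ee_rot: [179.7, 0.3, 77.6]
force: [5.9, -1.4, -2.0]
opening: 0.0323
t 8.0 pos [0.5455 0.0016 0.1286] yaw 77.6 radius 0.1123 theta by pos 48.2 by yaw 48.1 F [ 5.9 -1.4 -2. ] open 0.0323
50.0 tx,ty [0.0008 0.0035] rz -0.033
52.5 tx,ty [0.0021 0.0082] rz -0.076
55.0 tx,ty [0.0037 0.0129] rz -0.12
57.5 tx,ty [0.0054 0.0175] rz -0.164
60.0 tx,ty [0.0073 0.022 ] rz -0.207
62.5 tx,ty [0.0094 0.0264] rz -0.251
65.0 tx,ty [0.0117 0.0307] rz -0.295
67.5 tx,ty [0.0142 0.035 ] rz -0.338
```

View pics/w7.png

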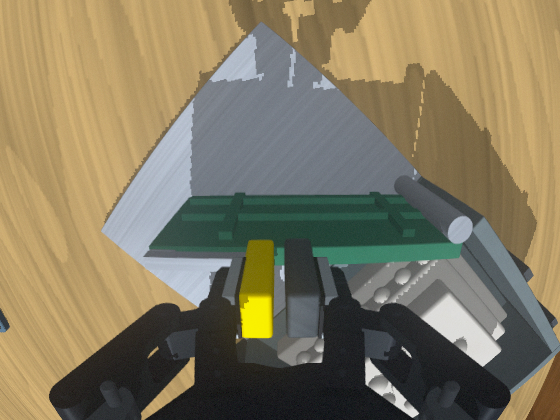

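The dome is now hidden behind the gate, so we're past the detent, and the gate still sits firmly in the jaws. Continuing.

```bash
python3 -m inch '[{"jaw":0,"tx":0.0008,"ty":0.0035,"tz":0,"rx":0,"ry":0,"rz":-0.033},{"jaw":0,"tx":0.0021,"ty":0.0082,"tz":0,"rx":0,"ry":0,"rz":-0.076},{"jaw":0,"tx":0.0037,"ty":0.0129,"tz":0,"rx":0,"ry":0,"rz":-0.12},{"jaw":0,"tx":0.0054,"ty":0.0175,"tz":0,"rx":0,"ry":0,"rz":-0.164},{"jaw":0,"tx":0.0073,"ty":0.022,"tz":0,"rx":0,"ry":0,"rz":-0.207},{"jaw":0,"tx":0.0094,"ty":0.0264,"tz":0,"rx":0,"ry":0,"rz":-0.251},{"jaw":0,"tx":0.0117,"ty":0.0307,"tz":0,"rx":0,"ry":0,"rz":-0.295},{"jaw":0,"tx":0.0142,"ty":0.035,"tz":0,"rx":0,"ry":0,"rz":-0.338}]' 80; python3 arc.py 70 72.5 75 77.5 80 82 84 84
```

```text
clock: 8.72
ee_pos: [0.5602, 0.0375, 0.1287]
ee_rot: [179.7, 0.3, 57.9]
force: [4.3, -2.9, -1.4]
opening: 0.0321
t 8.72 pos [0.5602 0.0375 0.1287] yaw 57.9 radius 0.1123 theta by pos 68.0 by yaw 67.8 F [ 4.3 -2.9 -1.4] open 0.0321
70.0 tx,ty [0.0021 0.0032] rz -0.038
72.5 tx,ty [0.0049 0.0072] rz -0.082
75.0 tx,ty [0.0079 0.0111] rz -0.126
77.5 tx,ty [0.0111 0.0148] rz -0.169
80.0 tx,ty [0.0145 0.0184] rz -0.213
82.0 tx,ty [0.0173 0.0211] rz -0.248
84.0 tx,ty [0.0201 0.0238] rz -0.283
84.0 tx,ty [0.0201 0.0238] rz -0.283
```

```bash
python3 -m inch '[{"jaw":0,"tx":0.0021,"ty":0.0032,"tz":0,"rx":0,"ry":0,"rz":-0.038},{"jaw":0,"tx":0.0049,"ty":0.0072,"tz":0,"rx":0,"ry":0,"rz":-0.082},{"jaw":0,"tx":0.0079,"ty":0.0111,"tz":0,"rx":0,"ry":0,"rz":-0.126},{"jaw":0,"tx":0.0111,"ty":0.0148,"tz":0,"rx":0,"ry":0,"rz":-0.169},{"jaw":0,"tx":0.0145,"ty":0.0184,"tz":0,"rx":0,"ry":0,"rz":-0.213},{"jaw":0,"tx":0.0173,"ty":0.0211,"tz":0,"rx":0,"ry":0,"rz":-0.248},{"jaw":0,"tx":0.0201,"ty":0.0238,"tz":0,"rx":0,"ry":0,"rz":-0.283},{"jaw":0,"tx":0.0201,"ty":0.0238,"tz":0,"rx":0,"ry":0,"rz":-0.283}]' 80; python3 -m inch '[{"jaw":0,"tx":0,"ty":0,"tz":0,"rx":0,"ry":0,"rz":0},{"jaw":0,"tx":0,"ty":0,"tz":0,"rx":0,"ry":0,"rz":0},{"jaw":0,"tx":0,"ty":0,"tz":0,"rx":0,"ry":0,"rz":0}]' 80; python3 arc.py 84
python3 - <<'E'
from h import *
d=manip.get_image("wrist");np.savez("w8.npz",**d);cv2.imwrite("pics/w8.png",d["img"][:,:,::-1])
w=wworld(d);h=cv2.cvtColor(d["img"],cv2.COLOR_RGB2HSV); H,S=h[...,0].astype(int),h[...,1]
g=(H>55)&(H<95)&(S>80)&(abs(w[...,2]-.11)<.004)
p=w[g][:,:2].astype(np.float32);l=cv2.fitLine(p,cv2.DIST_HUBER,0,.01,.01).ravel();print("gate top dir deg",np.degrees(np.arctan2(l[1],l[0])),l,len(p))
d=manip.get_image("top");cv2.imwrite("pics/top2.png",d["img"][:,:,::-1])
E
```

```text
clock: 9.38
ee_pos: [0.581, 0.062, 0.1286]
ee_rot: [179.7, 0.2, 41.6]
force: [2.7, -1.4, 0.5]
opening: 0.0324
clock: 9.63
ee_pos: [0.581, 0.0619, 0.1287]
ee_rot: [179.7, 0.2, 41.6]
force: [3.5, -2.1, -0.5]
opening: 0.0321
t 9.63 pos [0.581  0.0619 0.1287] yaw 41.6 radius 0.1124 theta by pos 84.5 by yaw 84.1 F [ 3.5 -2.1 -0.5] open 0.0321
84.0 tx,ty [-0.0006 -0.0007] rz 0.001
gate top dir deg -50.126743 [ 0.6410915  -0.76746446  0.6081116   0.0319197 ] 3215
```

View pics/w8.png

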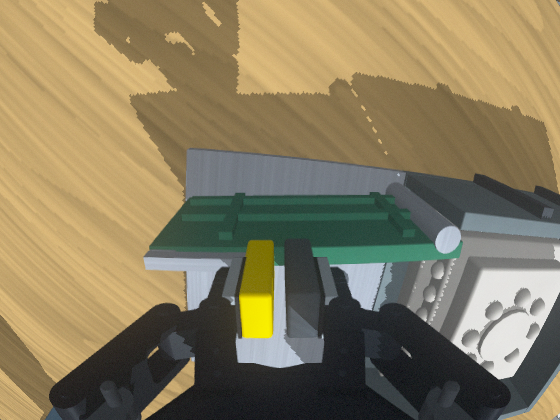

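View pics/top2.png

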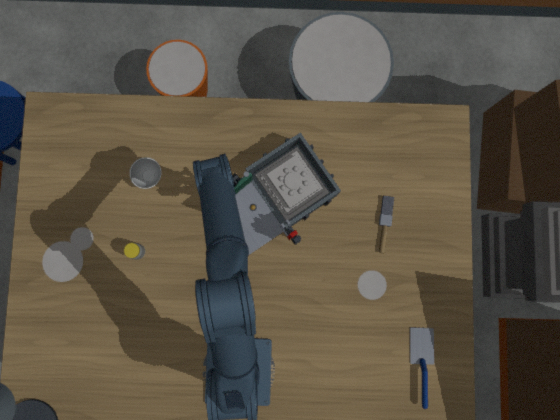

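The gate line measures about 84–86° open. In the top view the jar (133,250), bowl (145,173) and brush (386,220) are where they were. Handing in.

```bash
python3 -c "
from cell import manip
print(manip.finish_job())"
```

```text
the job is handed in; nothing more can be done
None
```

The mould is open and handed in, with the gripper still holding the gate about 84° open after roughly 10 s of the 48 s allowed.

- **Red catch:** I squeezed it first. After I let go, its tab and post stayed 20 mm apart centre to centre, which is fully squeezed.
- **Gate:** I then squeezed the yellow grip fully (fingers 33 mm apart) and swung the gate out past the detent.
- **Last checks on the opening:** the tool's position gave 84.5°, its yaw 84.1°, and the line of the gate in the wrist image 85.8°. These agree within 2°, well above the 75° needed.
- **Forces:** about 4 N at the wrist while holding at the end. The highest reading between moves was about 12.5 N, while squeezing the red catch.
- **Surroundings:** the jar, bowl and brush looked unmoved in the top view. The fingertips were aimed at least 30 mm above the cast throughout.

No check failed. One small disagreement: the radius of the gate's swing came out at 112–113 mm against the stated 114 mm, within camera accuracy, so I followed the measured value.

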